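# Dock the battery pack and throw its isolator toggle

## Task

Lift the yellow battery pack out of the grey charging bay and stand it in the blue-railed dock, lowering it gently until it rests on the dock's seat, and let go. Then flip the toggle on its top over centre from the red marks to the green marks until it clicks and stays. The rails cover the sides by which the pack is lifted from the bay, so put it down on the bench and take it again by its broad faces; never lift it by the toggle, drop it into the dock, force the toggle, or disturb the timer, tape, marker and tin.

Things in the scene. Friction and masses are not known exactly. Their poses are not given: they have to be found in the camera images.
- pack_mid (a point): Centre of the loose yellow battery pack (black band and top), 42 (x) x 58 (y) x 100 (z) mm, 0.3 to 0.5 kg: underside 50 mm below, top 50 mm above. z up; +x points to the two green marks (on), -x to the two red ones (off). Broad faces look to +-x, narrow faces to +-y. It starts upright in the charging bay, axes along the bay's.
- pack: The same battery pack; origin at the centre of its underside, same axes. It may stand in the dock either way round (yaw or yaw + pi).
- toggle (a joint): Lever on the pack's top, rad: 0 leans 0.4 rad to the pack's -x (off), 0.4 upright, 0.8 leans 0.4 rad to +x (on). Swings about the pack's y axis, hinge at the centre of the pack's top. A spring drives it from upright to either stop: about 4 to 8 N on its upper half starts it, the force falls to nothing at upright, then it snaps over by itself.
- toggle_tip (a point): Centre of the slippery polished 11 mm steel ball at the end of the toggle lever (8 mm thick bar), 22 mm from the hinge; the ball reaches about 26 mm above the pack's top.
- charger: Grey charging bay, fixed, origin under its centre, z up. The pack stands on its 6 mm base (84 x 86 mm). Cheeks at x = +-23.5 to +-29.5 mm, 44 mm long along y, 110 mm high, cover the pack's broad faces and rise 4 mm above its top: there it can be taken only by its narrow faces (jaws along y). Lips 5 mm high on the base at y = +-33.5 mm.
- dock: Blue-railed dock, fixed, origin under its centre, z up, base 90 x 104 mm. The pack goes in from above, axes along the dock's, on to a black seat plate between the rails; its upper face is 8 to 22 mm above the dock's origin, different each time and not reported: it must be felt. It holds its height under less than 60 N.
- dock_mouth (a point): Centre of the dock's mouth, 120 mm above its origin. Two upright C-shaped rails take the pack's narrow ends: inner faces y = +-31, flanges y 22 to 33 at x = +-23 to +-28 mm, 106 mm high, then flared outwards to x = +-34, y = +-42 mm at the mouth. Play 2 mm each side. The pack's broad faces stay open, 44 mm wide between the flanges, over the full height.
- timer: White bench timer, 66 x 66 x 19 mm, loose bystander; origin under its centre.
- tape: Roll of tan tape, 105 mm across, 25 mm high, loose bystander; origin under its centre.
- marker: Red and white marker pen, 135 mm long, 17 mm thick, loose bystander.
- tin: Round white tin, 66 mm across, 26 mm high, loose bystander; origin under its centre.

How it is judged (in metres and radians):
On the way, in this order (a step that is already met when the one before it is completed fails the run):
1. the pack stands in the dock, down on its seat and let go, with the toggle still off (horizontal distance between pack and dock below 0.006 m and z of pack in the frame of dock below 0.0235 m and angle between pack's own z axis and vertical below 0.08 rad and contact force between the fingers and pack below 0.1 N and linear speed of pack below 0.02 m/s and value of joint toggle below 0.2 rad), for 0.2 s.
2. the toggle has snapped over to on (value of joint toggle above 0.7 rad), for 0.2 s.
At the end, for the whole second after the job is handed in: The pack stands upright (within 0.08 rad), at rest and released between the dock's rails, within 6 mm of the dock's centre, down on the seat plate (underside at most 23.5 mm above the dock's origin), and the toggle rests at the green end (joint above 0.7 rad) (horizontal distance between pack and dock below 0.006 m and z of pack in the frame of dock below 0.0235 m and angle between pack's own z axis and vertical below 0.08 rad and linear speed of pack below 0.02 m/s and value of joint toggle above 0.7 rad); the robot touches nothing.
It fails at once if the pack is dropped into the dock (faster than 0.3 m/s between the rails) (horizontal distance between pack and dock below 0.02 m and z of pack in the frame of dock below 0.1 m and linear speed of pack above 0.3 m/s).
It fails at once if the pack is jammed into the dock with more than 50 N (contact force between pack and dock above 50 N).
It fails at once if the toggle is forced with more than 25 N (contact force between the fingers and toggle above 25 N).
It fails at once if the pack is lifted by its toggle (contact force between the fingers and toggle above 1 N and horizontal distance between pack and dock above 0.02 m and height (world z) of pack above 0.015 m).
It fails at once if a bystander is pushed more than 30 mm (distance of any of timer, tape, marker, tin from where it was at the start of the episode above 0.03 m).
It also fails if it takes over 72 s, if anything falls off the work surface, if the arm or the gripper's body presses on something with over 40 N, if the wrist force passes 120 N, or if a joint passes its speed limit or range.

## Robot

A 6-joint arm with a two-finger parallel gripper is mounted at the origin on a cart in front of the work surface, level with it; the furniture and walls round the work are solid. World frame = base frame: x ahead of the robot, y to its left, z up, the work surface at z = 0. Lengths are in mm, angles in degrees, forces in N, time in s.
With the tool pointing down it reaches from about 300 to 850 mm from the base axis. Payload 4.2 kg.
Tool frame: the origin (TCP) lies at the very end of the fingers, on their centre line; the grasp point (between the pads) lies 19 mm behind it; z points along the fingers, y is the line along which they close (so a half turn about z gives the same grasp; the last joint's range is limited). The gripper opens to 91 mm and grips with 3 to 60 N. Pads are 32 mm wide; open, the fingers measure 118 mm over their backs; the gripper's body (76 mm by 178 mm) begins 60 mm behind the grasp point.
Start: joints at [69.156, 18.312, 89.639, -0, 72.044, -1.146], TCP at [193.817, 541.367, 213.976] pointing down, gripper open.
Joint ranges: [-177.97, 177.97], [-48.28, 115.42], [12.27, 149.76], [-77.06, 257.06], [2.81, 150.46], [-146.56, 146.56]. Speed limits (degrees/s): [147.25, 147.25, 180, 180, 180, 180].

## Interface

Orientations are given as [roll, pitch, yaw] about the fixed x, y, z axes, in that order (R = Rz(yaw) Ry(pitch) Rx(roll)).
In Python, from workcell import * gives the robot as it stands.
- The arm moves only by the tool move_arm, never from a script. Its argument "motion" is a list of rows, each a list of 3 entries, a list of its own where there are three numbers: the finger opening in mm, from 0 to 91.2, then the shift along the world's x, y, z in units of 25 mm (1.0 is 25 mm), then the turn, a rotation vector about the world's x, y, z in units of 4 degrees (1.0 is 4 degrees). In form: [[grip, [x, y, z], [ax, ay, az]], ...]. A call has 1 to 20 rows; each row shifts and turns the commanded pose from where the row before left it; what a row does not reach is not made up. A row lasts 1/12 s, in which the tool goes at most 41.7 mm and 7.16 degrees, less where a joint would pass 70% of its speed; a pose out of reach is approached as far as the arm can. A call with a number of a shift or a turn outside -1 to 1 is refused whole. A call with a gripper value outside its range is refused whole. The fingers move at their own pace and stop on an object; "grip_force" is the grip in N (left out, the last holds). Time passes only in rows, so rows that do not move let the fingers close. It gives the time, the measured TCP pose, the force, the opening and the grip force at its end, in the units of the state.
- state(): the state, without advancing time (a new reading comes with each control period).
- grab_frame(name): name is "scene" or "top"; returns the picture (400x640x3 uint8, blue, green, red); there is no depth.
- camera_info(name): a dict with "fx", "fy", "cx", "cy" (pixels), "rvec" (rotation vector, rad) and "tvec" (3), from world to camera coordinates, as OpenCV has them. Camera axes: x right, y down, z forward; pixel columns grow to the right and rows downward; lengths in mm; the calibration is good to about 2 mm. A picture is of the moment at which its call begins. camera_info takes no time and is no camera call.
- job_done(): hands the job in; it is judged then, once.
The state is a dict: "time_s": time; "qpos": joint angles; "qvel": joint speeds; "effort": joint torques, N m; "ee_pos": TCP position; "ee_rot": TCP orientation; "force": force on the tool from outside, world axes, zero at the start; "torque": the same for the moment, N m; "gripper_width": finger opening in mm; "gripper_force": force on a finger pad.
Only numpy, scipy, OpenCV 4.12 (cv2) and the standard library are available. Lean on these libraries where they do the work, as an engineer would, in place of code of your own. Each camera call takes 0.05 s, during which the arm holds its last target. There are 200 camera calls.

## Working session

There is one attempt and no reset: what is moved stays moved. The work goes in short steps, Python scripts to look and compute and a tool call to move; the robot and the scene stay as the last step left them, time stands still between calls to the robot, and variables do not carry over. Pictures are saved under pics/ and viewed, at most 10 in all, crops included, and the job is handed in when it is done.

Besides the shell and the picture viewer there is one more tool, called after ">>>" by a JSON object that holds its "name" and its "arguments". move_arm: Moves the arm, as the interface text tells. Shifts and turns lie within -1 to 1; 1 stands for 25 mm of shift or 4 degrees of turn. Its arguments: {"type":"object","properties":{"motion":{"type":"array","items":{"type":"array"}},"grip_force":{"type":"number"}},"required":["motion"]}

```bash
mkdir -p pics; ls; cat > h.py <<'E'
from workcell import *
import numpy as np, cv2
def cam(n):
    c=camera_info(n);K=np.array([[c['fx'],0,c['cx']],[0,c['fy'],c['cy']],[0,0,1.]])
    return K,np.array(c['rvec'],float).ravel(),np.array(c['tvec'],float).ravel()
def ray(n,px,z):
    K,r,t=cam(n);R=cv2.Rodrigues(r)[0];C=-R.T@t
    d=R.T@np.linalg.inv(K)@np.array([px[0],px[1],1.])
    return C+d*(z-C[2])/d[2]
def proj(n,P):
    K,r,t=cam(n);return cv2.projectPoints(np.array(P,float).reshape(-1,1,3),r,t,K,None)[0].reshape(-1,2)
E
python3 - <<'E'
from h import *
for n in("scene","top"):
    cv2.imwrite(f"pics/{n}0.png",grab_frame(n)); K,r,t=cam(n);print(n,K[0,0],(-cv2.Rodrigues(r)[0].T@t).round())
print(state())
E
```

```text
pics
scene 462.3682717726488 [ -82. -846. 1012.]
top 375.4995221042908 [ 365.  220. 1365.]
{'time_s': 0.1, 'qpos': array([ 6.91538406e+01,  1.83453817e+01,  8.96980735e+01, -2.10069981e-03,
        7.20424267e+01, -1.14598581e+00]), 'qvel': array([-0.06672973, -0.0031262 , -0.18827752, -0.0253985 , -0.02301791,
        0.03440876]), 'effort': array([ 9.31075992e-04, -4.13335168e+01, -2.32511348e+01,  7.27492827e-02,
        4.21467551e-02, -6.02352770e-05]), 'ee_pos': array([193.6874652 , 540.93422231, 213.23946831]), 'ee_rot': array([-1.79914095e+02,  2.79363559e-04,  1.60300476e+02]), 'force': array([-0.95453143, -0.78591261,  0.34295657]), 'torque': array([-0.00902635, -0.04051448,  0.03849657]), 'gripper_force': 0.0, 'gripper_width': 90.8822670194625}
```

View pics/top0.png

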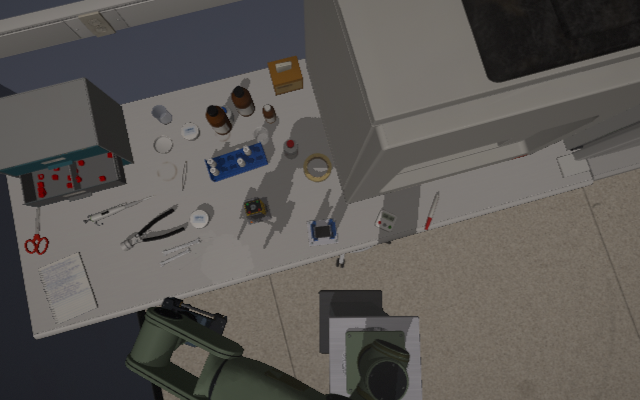

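View pics/scene0.png

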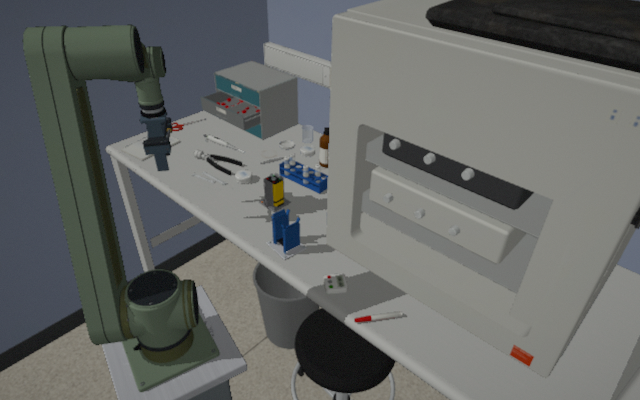

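The top view shows the pack in its bay near (256,208), the dock near (322,231), the tape at (317,166), the timer at (386,221), the marker at (432,210) and probably the tin at (199,219). Next I'll look at enlarged crops.

```bash
python3 - <<'E'
from h import *
t=cv2.imread("pics/top0.png");s=cv2.imread("pics/scene0.png")
a=cv2.resize(t[180:260,230:350],None,fx=6.5,fy=6.5,interpolation=cv2.INTER_CUBIC)
cv2.imwrite("pics/tc.png",a)
b=cv2.resize(s[165:260,250:320],None,fx=6,fy=6,interpolation=cv2.INTER_CUBIC)
cv2.imwrite("pics/sc.png",b)
for n,p,z in [("top",(256,208),106),("top",(322,231),120),("scene",(274,180),106),("scene",(286,220),110),("top",(199,219),26),("top",(317,167),25),("top",(386,221),19)]: print(n,p,ray(n,p,z).round(1))
E
```

```text
top (256, 208) [526.7 406.3 106. ]
top (322, 231) [446.9 184.7 120. ]
scene (274, 180) [528.1 406.5 106. ]
scene (286, 220) [450.7 176.7 110. ]
top (199, 219) [498.4 620.3  26. ]
top (317, 167) [687.  198.3  25. ]
top (386, 221) [488.3 -49.4  19. ]
```

View pics/tc.png

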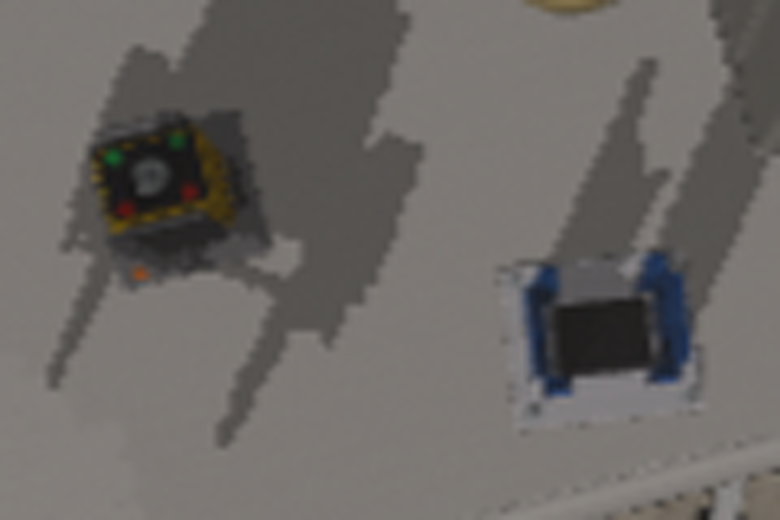

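View pics/sc.png

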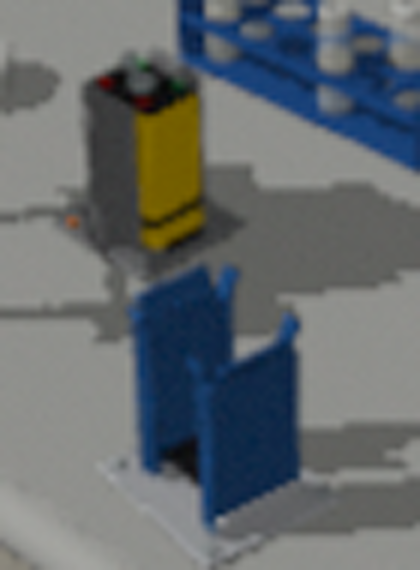

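The crops show the pack's marks with the green pair towards image-up (about world +x), and its yaw is about +13°. The dock is nearly aligned with world x/y. Next I'll measure both to sub-pixel.

```bash
cat >> h.py <<'E'
def cents(img,roi,lo,hi,amin=2):
    x0,y0,x1,y1=roi;h=cv2.cvtColor(img[y0:y1,x0:x1],cv2.COLOR_BGR2HSV);m=cv2.inRange(h,lo,hi)
    n,l,st,c=cv2.connectedComponentsWithStats(m)
    return [((c[i]+[x0,y0]).round(2),int(st[i,4])) for i in range(1,n) if st[i,4]>=amin],m
E
python3 - <<'E'
from h import *
t=cv2.imread("pics/top0.png");s=cv2.imread("pics/scene0.png")
for n,im,roi in(("top",t,(240,195,270,218)),("scene",s,(260,172,290,186))):
  for nm,lo,hi in(("g",(45,100,50),(85,255,255)),("r",(0,150,60),(6,255,255)),("r2",(174,150,60),(180,255,255))):
    for p,a in cents(im,roi,lo,hi)[0]: print(n,nm,p,a,ray(n,p,106).round(1))
# dock: white base contour top, black seat, blue
roi=(298,213,345,250);x0,y0,x1,y1=roi;h=cv2.cvtColor(t[y0:y1,x0:x1],cv2.COLOR_BGR2HSV)
seat=cv2.inRange(h,(0,0,0),(180,255,60));blue=cv2.inRange(h,(100,120,50),(130,255,255))
for nm,m in(("seat",seat),("blue",blue)):
  for c in cv2.findContours(m,0,2)[0]:
    if cv2.contourArea(c)<15: continue
    b=cv2.boxPoints(cv2.minAreaRect(c))+[x0,y0]
    z=15 if nm=="seat" else 120
    print(nm,cv2.contourArea(c),b.round(1).tolist(),[ray("top",q,z)[:2].round().tolist() for q in b])
g=cv2.cvtColor(t,cv2.COLOR_BGR2GRAY)
for r in range(216,250,2): print(r,g[r,300:346:1])
E
```

```text
top g [256.67 201.33] 3 [549.4 404.4 106. ]
top g [247.   203.71] 7 [541.4 436.9 106. ]
top r [258.5 209.5] 4 [521.5 397.8 106. ]
top r [249.   211.75] 4 [514.  429.6 106. ]
scene g [279.5 179. ] 2 [548.  402.2 106. ]
seat 202.0 [[311.4, 224.1], [331.4, 221.7], [333.2, 237.0], [313.2, 239.3]] [[479.0, 220.0], [487.0, 147.0], [432.0, 142.0], [424.0, 213.0]]
blue 35.0 [[327.8, 219.8], [332.6, 218.1], [338.2, 233.5], [333.4, 235.2]] [[484.0, 165.0], [490.0, 149.0], [438.0, 131.0], [433.0, 147.0]]
216 [121 122 122 121 122 121 121 121 121 120 121 122 121 122 122 119  97  84
  84  84  84  84  84  84  84  84  85  89 112 122 122  99  84  84  84  85
  85  85  84  85  84  84  84 111 121 122]
218 [121 122 121 121 120 122 121 121 121 122 122 121 121 122 118  97  84  84
  85  85  84  84  83  82  84  83  85  88 111  98  70  70  69  76  88  87
  85  84  84  84  84  85 111 121 121 122]
220 [122 122 122 122 122 123 119 118 118 100  89  91  87  71  70  76  80  85
  87 102  99  91  89  90  90  94 117 127  99  62  49  53  63  71  83  73
  79  85  84  84  85 111 122 121 121 121]
222 [121 121 122 121 122 
[... 1962 characters left out ...]
7 126 127
 126 127 127 127 127 126 126 126 126 126 126 126 126 127 127 127 126 126
 124 135 129 122 121 122 123 122 122 122]
244 [122 122 122 122 122 122 122 122 121 126 123 121 120 126 129 129 128 126
 127 125 125 132 129 131 128 125 125 107 114 123 122 121 122 122 121 121
 122 122 122 122 123 121 121 122 120 121]
246 [122 122 121 122 122 122 122 122 122 123 107 115 121 121 121 121 121 122
 121 121 122 121 121 122 122 122 122 122 121 122 122 122 121 121 121 121
 122 121 121 121 121 121 122 122 122 120]
248 [122 121 122 121 121 121 122 121 121 121 122 121 121 122 122 122 122 122
 123 122 122 122 122 121 121 121 121 122 121 122 122 121 122 121 121 122
 121 123 122 121 116 118 126 107 115 125]
```

```bash
python3 - <<'E'
from h import *
for n,ps in(("top",[(306.7,221),(309.8,246),(338.4,242.5)]),("scene",[(266.3,242.5),(284.7,258.7),(305.8,246.3)])):
  P=[ray(n,p,4)[:2] for p in ps];print(n,np.round(P,1).tolist(),"sides",[round(np.linalg.norm(P[i]-P[i+1]),1) for i in(0,1)],"ctr",((P[0]+P[2])/2).round(1),"ang",[np.degrees(np.arctan2(*(P[i+1]-P[i])[::-1])).round(1) for i in (0,1)])
t=cv2.imread("pics/top0.png");s=cv2.imread("pics/scene0.png")
# predicted outlines of dock for hypothesis, overlay
def outl(c,yaw,x,y,z):
  a=np.radians(yaw);R=np.array([[np.cos(a),-np.sin(a)],[np.sin(a),np.cos(a)]])
  q=np.array([[x,y],[x,-y],[-x,-y],[-x,y]])@R.T+c;return np.c_[q,np.full(4,z)]
c=np.array([449.,181.]);yaw=7
ims=[]
for n,im,(x0,y0,x1,y1) in(("top",t,(296,210,350,254)),("scene",s,(258,205,312,262))):
  f=8 if n=="top" else 8
  v=cv2.resize(im[y0:y1,x0:x1],None,fx=f,fy=f,interpolation=cv2.INTER_CUBIC)
  for x,y,z,col in((45,52,4,(0,0,255)),(34,42,120,(0,255,255)),(28,33,106,(0,255,0))):
    p=proj(n,outl(c,yaw,x,y,z));cv2.polylines(v,[np.int32((p-[x0,y0]+.5)*f)],True,col,1)
  ims.append(v)
h=max(i.shape[0] for i in ims);ims=[np.pad(i,((0,h-i.shape[0]),(0,0),(0,0))) for i in ims]
o=np.hstack(ims);o=cv2.resize(o,None,fx=min(1,800/o.shape[1]),fy=min(1,800/o.shape[1]));cv2.imwrite("pics/ov.png",o);print(o.shape)
E
```

```text
top [[491.2, 236.7], [400.8, 225.8], [412.7, 122.5]] sides [np.float64(91.1), np.float64(104.0)] ctr [451.9 179.6] ang [np.float64(-173.1), np.float64(-83.4)]
scene [[399.1, 224.7], [413.5, 124.1], [501.3, 140.4]] sides [np.float64(101.6), np.float64(89.4)] ctr [450.2 182.5] ang [np.float64(-81.8), np.float64(10.5)]
(422, 800, 3)
```

View pics/ov.png

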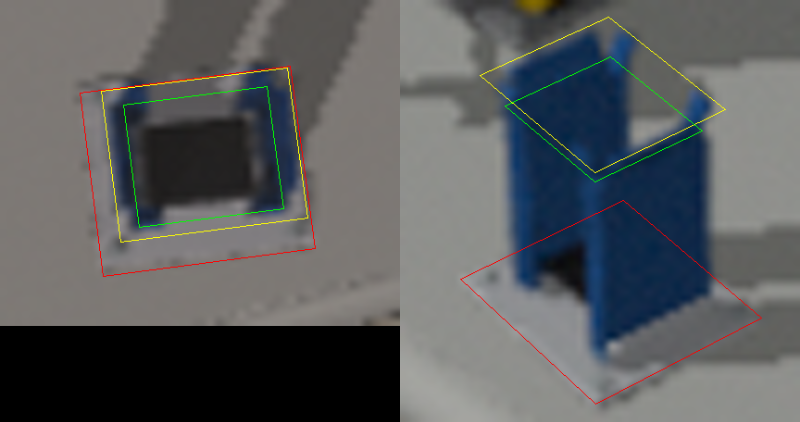

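The overlay agrees with the given sizes (base sides measured 91×104 and 102×89), so the dock is at about (451.5, 180.5) with yaw 7°. The pack is at (531.6, 417.2) with yaw 13.8°. Now I'll move over the pack.

>>> {"name": "move_arm", "arguments": {"motion": [[91,[0.845,-0.309,0],[0,0,0.523]],[91,[0.845,-0.309,0],[0,0,0.523]],[91,[0.845,-0.309,0],[0,0,0.523]],[91,[0.845,-0.309,0],[0,0,0.523]],[91,[0.845,-0.309,0],[0,0,0.523]],[91,[0.845,-0.309,0],[0,0,0.523]],[91,[0.845,-0.309,0],[0,0,0.523]],[91,[0.845,-0.309,0],[0,0,0.523]],[91,[0.845,-0.309,0],[0,0,0.523]],[91,[0.845,-0.309,0],[0,0,0.523]],[91,[0.845,-0.309,0],[0,0,0.523]],[91,[0.845,-0.309,0],[0,0,0.523]],[91,[0.845,-0.309,0],[0,0,0.523]],[91,[0.845,-0.309,0],[0,0,0.523]],[91,[0.845,-0.309,0],[0,0,0.523]],[91,[0.845,-0.309,0],[0,0,0.523]],[91,[0,0,0],[0,0,0]],[91,[0,0,0],[0,0,0]],[91,[0,0,0],[0,0,0]]]}}

```text
time_s: 1.68
ee_pos: [531.2, 417.8, 213.4]
ee_rot: [180.0, -0.1, -166.3]
force: [-0.1, -0.3, -0.5]
gripper_width: 91.0
gripper_force: 0.0
```

>>> {"name": "move_arm", "arguments": {"motion": [[91,[0,0,-0.7],[0,0,0]],[91,[0,0,-0.7],[0,0,0]],[91,[0,0,-0.7],[0,0,0]],[91,[0,0,-0.7],[0,0,0]],[91,[0,0,-0.7],[0,0,0]],[91,[0,0,-0.7],[0,0,0]],[91,[0,0,-0.7],[0,0,0]],[91,[0,0,-0.7],[0,0,0]],[91,[0,0,-0.2],[0,0,0]],[70,[0,0,0],[0,0,0]],[70,[0,0,0],[0,0,0]],[70,[0,0,0],[0,0,0]],[50,[0,0,0],[0,0,0]],[50,[0,0,0],[0,0,0]],[50,[0,0,0],[0,0,0]],[50,[0,0,0],[0,0,0]],[50,[0,0,0],[0,0,0]],[50,[0,0,0],[0,0,0]]], "grip_force": 30}}

```text
time_s: 3.18
ee_pos: [532.5, 417.2, 70.2]
ee_rot: [-180.0, 0.1, -166.2]
force: [1.2, -3.3, 5.8]
gripper_width: 57.6
gripper_force: 30.0
```

>>> {"name": "move_arm", "arguments": {"motion": [[50,[0,0,0.2],[0,0,0]],[50,[0,0,0.3],[0,0,0]],[50,[0,0,0.4],[0,0,0]],[50,[0,0,0.5],[0,0,0]],[50,[0,0,0.6],[0,0,0]],[50,[0,0,0.6],[0,0,0]],[50,[0,0,0.6],[0,0,0]],[50,[0,0,0.6],[0,0,0]],[50,[0,0,0.6],[0,0,0]],[50,[0,0,0.4],[0,0,0]],[50,[0,0,0.2],[0,0,0]],[50,[0,0,0],[0,0,0]],[50,[0,0,0],[0,0,0]]]}}

```text
time_s: 4.27
ee_pos: [531.5, 417.7, 193.4]
ee_rot: [-180.0, -0.1, -166.2]
force: [-0.1, -0.1, -5.7]
gripper_width: 58.2
gripper_force: 29.9
```

>>> {"name": "move_arm", "arguments": {"motion": [[50,[0.1,-0.3,0],[0,0,-0.175]],[50,[0.12,-0.5,0],[0,0,-0.175]],[50,[0.12,-0.6,0],[0,0,-0.175]],[50,[0.12,-0.6,0],[0,0,-0.175]],[50,[0.12,-0.6,-0.3],[0,0,-0.175]],[50,[0.12,-0.6,-0.5],[0,0,-0.175]],[50,[0.12,-0.6,-0.5],[0,0,-0.175]],[50,[0.12,-0.6,-0.6],[0,0,-0.175]],[50,[0.1,-0.5,-0.6],[0,0,-0.175]],[50,[0.1,-0.2,-0.6],[0,0,-0.175]],[50,[0.08,0,-0.6],[0,0,0]],[50,[0,0,-0.5],[0,0,0]],[50,[0,0,-0.3],[0,0,0]],[50,[0,0,-0.2],[0,0,0]],[50,[0,0,0],[0,0,0]],[50,[0,0,0],[0,0,0]]]}}

```text
time_s: 5.6
ee_pos: [562.6, 290.0, 76.9]
ee_rot: [180.0, 0.0, -173.2]
force: [0.5, 0.9, -4.4]
gripper_width: 57.7
gripper_force: 29.9
```

>>> {"name": "move_arm", "arguments": {"motion": [[50,[0,0,-0.12],[0,0,0]],[50,[0,0,-0.12],[0,0,0]],[50,[0,0,-0.08],[0,0,0]],[50,[0,0,-0.06],[0,0,0]],[50,[0,0,0],[0,0,0]],[50,[0,0,0],[0,0,0]]]}}

```text
time_s: 6.1
ee_pos: [562.3, 290.3, 66.9]
ee_rot: [180.0, -0.0, -173.2]
force: [-0.8, 0.1, -4.0]
gripper_width: 57.7
gripper_force: 29.9
```

>>> {"name": "move_arm", "arguments": {"motion": [[50,[0,0,-0.04],[0,0,0]],[50,[0,0,-0.04],[0,0,0]],[50,[0,0,-0.04],[0,0,0]],[50,[0,0,0],[0,0,0]],[50,[0,0,0],[0,0,0]]]}}

```text
time_s: 6.52
ee_pos: [562.5, 290.3, 64.2]
ee_rot: [180.0, 0.0, -173.2]
force: [-0.4, 0.3, -3.3]
gripper_width: 58.1
gripper_force: 29.9
```

>>> {"name": "move_arm", "arguments": {"motion": [[50,[0,0,-0.04],[0,0,0]],[50,[0,0,-0.04],[0,0,0]],[50,[0,0,0],[0,0,0]],[50,[0,0,0],[0,0,0]]]}}

```text
time_s: 6.85
ee_pos: [562.6, 290.2, 64.1]
ee_rot: [180.0, 0.1, -173.2]
force: [-1.7, -2.8, 6.1]
gripper_width: 57.9
gripper_force: 29.9
```

>>> {"name": "move_arm", "arguments": {"motion": [[60,[0,0,0],[0,0,0]],[70,[0,0,0],[0,0,0]],[91,[0,0,0],[0,0,0]],[91,[0,0,0],[0,0,0]],[91,[0,0,0.3],[0,0,0]],[91,[0,0,0.8],[0,0,0]],[91,[0,0,0.9],[0,0,0]],[91,[0,0,0.9],[0,0,0]],[91,[0,0,0.9],[0,0,-0.5]],[91,[0,0,0],[0,0,-1]],[91,[0,0,0],[0,0,-1]],[91,[0,0,0],[0,0,-1]],[91,[0,0,0],[0,0,-1]],[91,[0,0,0],[0,0,-1]],[91,[0,0,0],[0,0,-1]],[91,[0,0,0],[0,0,-1]],[91,[0,0,0],[0,0,-1]],[91,[0,0,0],[0,0,-1]],[91,[0,0,0],[0,0,-1]],[91,[0,0,0],[0,0,-1]]]}}

```text
time_s: 8.52
ee_pos: [562.5, 290.4, 157.5]
ee_rot: [180.0, 0.0, 140.6]
force: [0.6, -0.1, -0.3]
gripper_width: 90.6
gripper_force: 0.0
```

>>> {"name": "move_arm", "arguments": {"motion": [[91,[0,0,0],[0,0,-1]],[91,[0,0,0],[0,0,-1]],[91,[0,0,0],[0,0,-1]],[91,[0,0,0],[0,0,-1]],[91,[0,0,0],[0,0,-1]],[91,[0,0,0],[0,0,-1]],[91,[0,0,0],[0,0,-1]],[91,[0,0,0],[0,0,-1]],[91,[0,0,0],[0,0,-1]],[91,[0,0,0],[0,0,-1]],[91,[0,0,0],[0,0,-1]],[91,[0,0,0],[0,0,0]],[91,[0,0,0],[0,0,0]]]}}

```text
time_s: 9.6
ee_pos: [562.4, 290.4, 157.3]
ee_rot: [180.0, -0.0, 96.9]
force: [0.3, 0.4, -0.1]
gripper_width: 91.2
gripper_force: 0.0
```

```bash
python3 - <<'E'
from h import *
print(state()['ee_pos'],state()['ee_rot'])
a=grab_frame("top");b=grab_frame("scene");cv2.imwrite("pics/t1.png",a);cv2.imwrite("pics/s1.png",b)
p=proj("top",[[562,290,60]])[0].astype(int);q=proj("scene",[[562,290,60]])[0].astype(int)
f=lambda i,c:cv2.resize(i[c[1]-25:c[1]+25,c[0]-25:c[0]+25],(390,390),interpolation=cv2.INTER_CUBIC)
cv2.imwrite("pics/c1.png",np.hstack([f(a,p),f(b,q)]));print(p,q)
E
```

```text
[562.42253105 290.3501424  157.34089201] [ 1.79971700e+02 -8.71790866e-03  9.68765787e+01]
[291 199] [298 203]
```

View pics/c1.png

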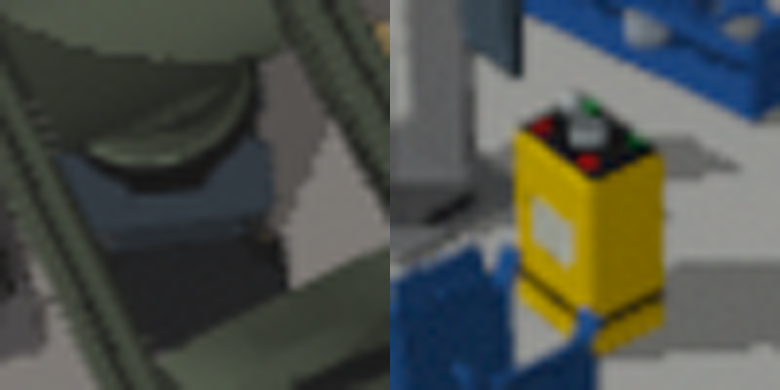

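The scene crop shows the pack upright on the bench with its marks visible. The arm hides it in the top view. I'll measure the marks from the scene view.

```bash
python3 - <<'E'
from h import *
b=cv2.imread("pics/s1.png")
roi=(285,185,322,206)
for nm,lo,hi in(("g",(45,80,40),(85,255,255)),("r",(0,150,60),(8,255,255)),("r2",(172,150,60),(180,255,255))):
    for p,a in cents(b,roi,lo,hi)[0]: print(nm,p,a,ray("scene",p,100).round(1))
a=np.radians(7)
for d in(-52,52): print(proj("scene",[[562.4+d*np.cos(a),290.3+d*np.sin(a),157]]))
E
```

```text
g [298.5 191.5] 4 [571.1 306.3 100. ]
g [303.75 195.75] 4 [573.7 274.8 100. ]
r [292.   193.75] 4 [545.1 306.  100. ]
r [297.8 198.4] 5 [548.3 271.7 100. ]
[[285.87732043 185.92862209]]
[[310.53731895 175.50192537]]
```

>>> {"name": "move_arm", "arguments": {"motion": [[91,[-0.08,0,-0.5],[0,0,0]],[91,[0,0,-0.7],[0,0,0]],[91,[0,0,-0.7],[0,0,0]],[91,[0,0,-0.7],[0,0,0]],[91,[0,0,-0.7],[0,0,0]],[91,[0,0,-0.4],[0,0,0]],[60,[0,0,0],[0,0,0]],[60,[0,0,0],[0,0,0]],[50,[0,0,0],[0,0,0]],[46,[0,0,0],[0,0,0]],[42,[0,0,0],[0,0,0]],[38,[0,0,0],[0,0,0]],[35,[0,0,0],[0,0,0]],[35,[0,0,0],[0,0,0]],[35,[0,0,0],[0,0,0]]], "grip_force": 30}}

```text
time_s: 10.95
ee_pos: [560.4, 290.3, 64.8]
ee_rot: [180.0, -0.0, 96.8]
force: [-0.4, -0.8, 1.6]
gripper_width: 41.6
gripper_force: 30.0
```

>>> {"name": "move_arm", "arguments": {"motion": [[35,[0,0,0.2],[0,0,0]],[35,[0,0,0.4],[0,0,0]],[35,[0,0,0.6],[0,0,0]],[35,[0,0,0.6],[0,0,0]],[35,[0,0,0.6],[0,0,0]],[35,[-0.1,-0.1,0.6],[0,0,0]],[35,[-0.3,-0.3,0.6],[0,0,0]],[35,[-0.4,-0.4,0.6],[0,0,0]],[35,[-0.5,-0.5,0.6],[0,0,0]],[35,[-0.5,-0.5,0.5],[0,0,0]],[35,[-0.5,-0.5,0.3],[0,0,0]],[35,[-0.5,-0.5,0],[0,0,0]],[35,[-0.5,-0.5,0],[0,0,0]],[35,[-0.5,-0.5,0],[0,0,0]],[35,[-0.4,-0.4,0],[0,0,0]],[35,[-0.15,-0.2,0],[0,0,0]],[35,[0,0,0],[0,0,0]],[35,[0,0,0],[0,0,0]]]}}

```text
time_s: 12.45
ee_pos: [452.1, 180.5, 204.8]
ee_rot: [179.9, -0.0, 96.7]
force: [0.4, -0.4, -5.1]
gripper_width: 42.4
gripper_force: 30.0
```

```bash
python3 - <<'E'
from h import *
s=state();print(s['ee_pos'],s['ee_rot'],s['force'])
a=grab_frame("top");b=grab_frame("scene");cv2.imwrite("pics/t2.png",a);cv2.imwrite("pics/s2.png",b)
zt=s['ee_pos'][2]+35.2
f=lambda i,c:cv2.resize(i[c[1]-34:c[1]+34,c[0]-26:c[0]+26],(390,510),interpolation=cv2.INTER_CUBIC)
p=proj("top",[[451,180,120]])[0].astype(int);q=proj("scene",[[451,180,130]])[0].astype(int)
cv2.imwrite("pics/c2.png",np.hstack([f(a,p),f(b,q)]));print(p,q)
x,y=q;roi=(x-26,y-34,x+26,y+10)
for nm,lo,hi in(("g",(45,80,40),(85,255,255)),("r",(0,150,60),(8,255,255)),("r2",(172,150,60),(180,255,255))):
    for p,a in cents(b,roi,lo,hi)[0]: print(nm,p,a,ray("scene",p,zt).round(1))
E
```

```text
[452.07136245 180.50453606 204.84973487] [ 1.79920327e+02 -3.63146636e-02  9.67483805e+01] [ 0.43804745 -0.44874285 -5.08202754]
[323 229] [285 214]
g [285.   181.17] 6 [463.4 198.3 240. ]
g [291.29 186.  ] 7 [466.9 165.5 240. ]
r [283.8 189.4] 5 [439.1 161.2 240. ]
```

View pics/c2.png

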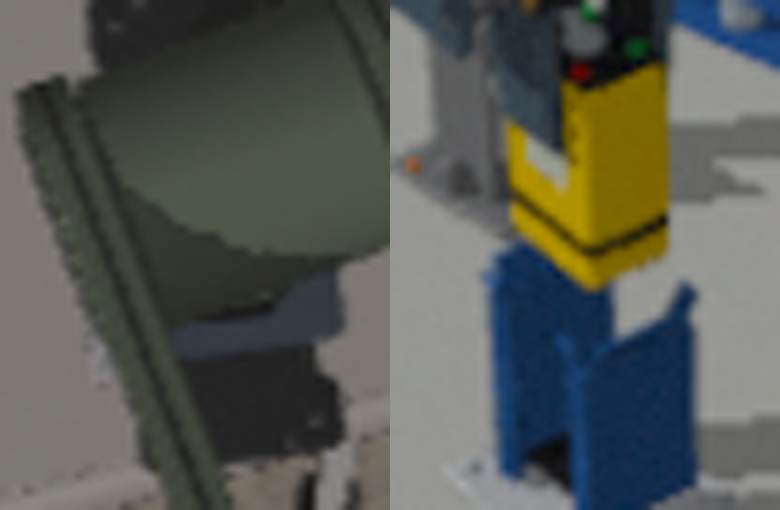

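The scene view shows the pack held squarely about 20 mm above the mouth. Its marks give a centre of (451.3, 179.8), which matches the dock. I'll lower slowly and watch the forces.

>>> {"name": "move_arm", "arguments": {"motion": [[35,[0,0,-0.3],[0,0,0]],[35,[0,0,-0.3],[0,0,0]],[35,[0,0,-0.2],[0,0,0]],[35,[0,0,-0.2],[0,0,0]],[35,[0,0,-0.15],[0,0,0]],[35,[0,0,-0.15],[0,0,0]],[35,[0,0,0],[0,0,0]]]}}

```text
time_s: 13.13
ee_pos: [451.1, 180.1, 171.0]
ee_rot: [-179.9, 0.0, 96.8]
force: [-0.3, -0.3, -4.5]
gripper_width: 41.8
gripper_force: 30.0
```

>>> {"name": "move_arm", "arguments": {"motion": [[35,[0,0,-0.1],[0,0,0]],[35,[0,0,-0.1],[0,0,0]],[35,[0,0,0],[0,0,0]]]}}

```text
time_s: 13.38
ee_pos: [451.4, 180.2, 166.7]
ee_rot: [-180.0, 0.0, 96.8]
force: [0.2, -1.2, -5.3]
gripper_width: 41.9
gripper_force: 30.0
```

>>> {"name": "move_arm", "arguments": {"motion": [[35,[0,0,-0.1],[0,0,0]],[35,[0,0,-0.1],[0,0,0]],[35,[0,0,0],[0,0,0]]]}}

```text
time_s: 13.63
ee_pos: [451.2, 180.1, 161.5]
ee_rot: [-180.0, 0.0, 96.8]
force: [-0.0, -0.6, -6.0]
gripper_width: 41.7
gripper_force: 30.0
```

>>> {"name": "move_arm", "arguments": {"motion": [[35,[0,0,-0.12],[0,0,0]],[35,[0,0,-0.15],[0,0,0]],[35,[0,0,-0.15],[0,0,0]],[35,[0,0,-0.15],[0,0,0]],[35,[0,0,-0.15],[0,0,0]],[35,[0,0,-0.15],[0,0,0]],[35,[0,0,0],[0,0,0]]]}}

```text
time_s: 14.22
ee_pos: [451.0, 180.0, 139.3]
ee_rot: [-179.9, 0.0, 96.8]
force: [-0.8, 0.1, -4.1]
gripper_width: 42.2
gripper_force: 30.0
```

>>> {"name": "move_arm", "arguments": {"motion": [[35,[0,0,-0.15],[0,0,0]],[35,[0,0,-0.15],[0,0,0]],[35,[0,0,-0.15],[0,0,0]],[35,[0,0,-0.15],[0,0,0]],[35,[0,0,-0.15],[0,0,0]],[35,[0,0,-0.15],[0,0,0]],[35,[0,0,-0.15],[0,0,0]],[35,[0,0,0],[0,0,0]]]}}

```text
time_s: 14.88
ee_pos: [451.0, 180.1, 113.1]
ee_rot: [-179.9, 0.0, 96.8]
force: [0.3, 0.6, -4.8]
gripper_width: 41.7
gripper_force: 30.0
```

>>> {"name": "move_arm", "arguments": {"motion": [[35,[0,0,-0.12],[0,0,0]],[35,[0,0,-0.12],[0,0,0]],[35,[0,0,-0.12],[0,0,0]],[35,[0,0,-0.1],[0,0,0]],[35,[0,0,0],[0,0,0]]]}}

```text
time_s: 15.3
ee_pos: [451.2, 180.1, 101.9]
ee_rot: [-179.9, 0.0, 96.8]
force: [-1.2, -0.2, -5.4]
gripper_width: 41.7
gripper_force: 30.0
```

>>> {"name": "move_arm", "arguments": {"motion": [[35,[0,0,-0.12],[0,0,0]],[35,[0,0,-0.12],[0,0,0]],[35,[0,0,-0.12],[0,0,0]],[35,[0,0,-0.1],[0,0,0]],[35,[0,0,0],[0,0,0]],[35,[0,0,0],[0,0,0]]]}}

```text
time_s: 15.8
ee_pos: [451.4, 180.2, 90.8]
ee_rot: [-180.0, 0.0, 96.8]
force: [-0.0, -0.1, -5.7]
gripper_width: 42.0
gripper_force: 30.0
```

>>> {"name": "move_arm", "arguments": {"motion": [[35,[0,0,-0.05],[0,0,0]],[35,[0,0,-0.05],[0,0,0]],[35,[0,0,0],[0,0,0]],[35,[0,0,0],[0,0,0]]]}}

```text
time_s: 16.13
ee_pos: [451.5, 180.3, 88.4]
ee_rot: [-180.0, 0.0, 96.8]
force: [0.1, -0.0, -4.4]
gripper_width: 41.8
gripper_force: 30.0
```

>>> {"name": "move_arm", "arguments": {"motion": [[35,[0,0,-0.05],[0,0,0]],[35,[0,0,-0.05],[0,0,0]],[35,[0,0,0],[0,0,0]],[35,[0,0,0],[0,0,0]]]}}

```text
time_s: 16.47
ee_pos: [451.5, 180.2, 85.9]
ee_rot: [-180.0, 0.0, 96.8]
force: [0.4, 0.0, -5.8]
gripper_width: 41.9
gripper_force: 30.0
```

>>> {"name": "move_arm", "arguments": {"motion": [[35,[0,0,-0.05],[0,0,0]],[35,[0,0,-0.05],[0,0,0]],[35,[0,0,0],[0,0,0]],[35,[0,0,0],[0,0,0]]]}}

```text
time_s: 16.8
ee_pos: [451.5, 180.2, 83.4]
ee_rot: [-180.0, 0.0, 96.8]
force: [0.1, -0.3, -5.0]
gripper_width: 41.5
gripper_force: 30.0
```

>>> {"name": "move_arm", "arguments": {"motion": [[35,[0,0,-0.05],[0,0,0]],[35,[0,0,-0.05],[0,0,0]],[35,[0,0,0],[0,0,0]],[35,[0,0,0],[0,0,0]]]}}

```text
time_s: 17.13
ee_pos: [451.7, 180.3, 83.2]
ee_rot: [180.0, -0.0, 96.8]
force: [-4.0, -0.5, 13.3]
gripper_width: 42.0
gripper_force: 30.0
```

>>> {"name": "move_arm", "arguments": {"motion": [[35,[0,0,0.06],[0,0,0]],[35,[0,0,0],[0,0,0]],[44,[0,0,0],[0,0,0]],[50,[0,0,0],[0,0,0]],[60,[0,0,0],[0,0,0]],[70,[0,0,0],[0,0,0]],[70,[0,0,0],[0,0,0]],[70,[0,0,0],[0,0,0]],[70,[0,0,0],[0,0,0]]]}}

```text
time_s: 17.88
ee_pos: [451.6, 180.3, 82.4]
ee_rot: [180.0, 0.0, 96.8]
force: [0.0, -0.5, -0.9]
gripper_width: 69.8
gripper_force: 0.0
```

>>> {"name": "move_arm", "arguments": {"motion": [[70,[0,0,0.3],[0,0,0]],[70,[0,0,0.6],[0,0,0]],[70,[0,0,0.8],[0,0,0]],[70,[0,0,0.8],[0,0,0]],[70,[0,0,0.8],[0,0,0]],[30,[-0.3,-0.037,0.2],[0,0,0]],[10,[-0.4,-0.049,0],[0,0,0]],[0,[-0.5,-0.061,0],[0,0,0]],[0,[-0.31,-0.038,0],[0,0,0]],[0,[0,0,0],[0,0,0]],[0,[0,0,0],[0,0,0]],[0,[0,0,0],[0,0,0]],[0,[0,0,0],[0,0,0]],[0,[0,0,0],[0,0,0]]], "grip_force": 10}}

```text
time_s: 19.05
ee_pos: [414.2, 175.7, 169.7]
ee_rot: [-180.0, 0.0, 96.8]
force: [-0.2, 0.6, -0.2]
gripper_width: 12.8
gripper_force: 0.0
```

```bash
python3 - <<'E'
from h import *
s=state();print(s['ee_pos'],s['ee_rot'],s['force'],s['gripper_width'])
b=grab_frame("scene");cv2.imwrite("pics/s3.png",b)
q=proj("scene",[[451,180,118.4]])[0];print(q);x,y=q.astype(int)
cv2.imwrite("pics/c3.png",cv2.resize(b[y-35:y+35,x-35:x+35],(560,560),interpolation=cv2.INTER_CUBIC))
for nm,lo,hi in(("g",(45,80,40),(85,255,255)),("r",(0,150,60),(8,255,255)),("r2",(172,150,60),(180,255,255))):
    for p,a in cents(b,(x-20,y-20,x+20,y+20),lo,hi)[0]: print(nm,p,a,ray("scene",p,118.4).round(1))
E
```

```text
[414.16656691 175.69125171 169.74674002] [-1.79995301e+02  3.42690698e-03  9.67662597e+01] [-0.20932523  0.63773234 -0.20298281] 12.827371341255757
[285.50664036 217.32007129]
g [286.2 213.4] 5 [462.7 196.8 118.4]
g [292.5 218.5] 4 [466.9 163.3 118.4]
r [279.   216.25] 4 [436.1 195.5 118.4]
r [284.8 221.4] 5 [439.1 162.9 118.4]
```

View pics/c3.png

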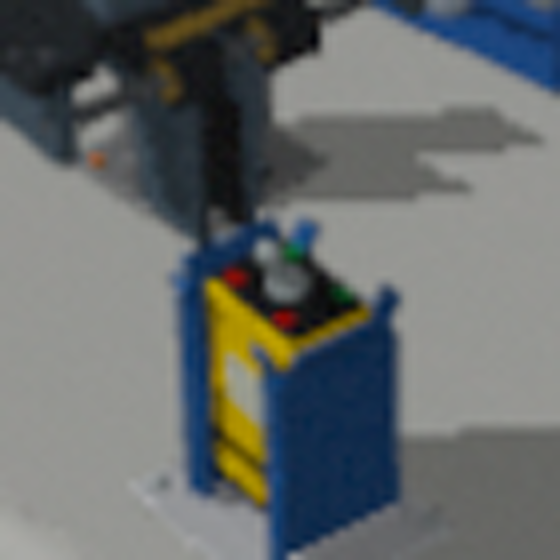

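The picture shows the pack seated in the dock, its marks centred at (451.2, 179.6), with the toggle off and the gripper clear on the red side. I'll close the fingers and lower them beside the toggle.

>>> {"name": "move_arm", "arguments": {"motion": [[0,[0,0,0],[0,0,0]],[0,[0,0,0],[0,0,0]],[0,[0,0,0],[0,0,0]],[0,[0,0,-0.3],[0,0,0]],[0,[0,0,-0.5],[0,0,0]],[0,[0,0,-0.5],[0,0,0]],[0,[0,0,-0.3],[0,0,0]],[0,[0,0,0],[0,0,0]],[0,[0,0,0],[0,0,0]]]}}

```text
time_s: 19.85
ee_pos: [413.6, 175.6, 129.6]
ee_rot: [-179.9, 0.0, 96.8]
force: [0.3, 0.4, -1.0]
gripper_width: 0.4
gripper_force: 0.0
```

>>> {"name": "move_arm", "arguments": {"motion": [[0,[0.1,0.012,0],[0,0,0]],[0,[0.1,0.012,0],[0,0,0]],[0,[0.1,0.012,0],[0,0,0]],[0,[0,0,0],[0,0,0]]]}}

```text
time_s: 20.18
ee_pos: [422.4, 176.8, 130.5]
ee_rot: [179.9, -0.0, 96.8]
force: [-0.1, -0.8, 0.4]
gripper_width: 0.5
gripper_force: 0.0
```

>>> {"name": "move_arm", "arguments": {"motion": [[0,[0.06,0.007,0],[0,0,0]],[0,[0.06,0.007,0],[0,0,0]],[0,[0,0,0],[0,0,0]]]}}

```text
time_s: 20.43
ee_pos: [424.7, 177.0, 130.1]
ee_rot: [180.0, -0.0, 96.8]
force: [0.3, 0.4, -0.2]
gripper_width: 0.7
gripper_force: 0.0
```

>>> {"name": "move_arm", "arguments": {"motion": [[0,[0.06,0.007,0],[0,0,0]],[0,[0.06,0.007,0],[0,0,0]],[0,[0,0,0],[0,0,0]]]}}

```text
time_s: 20.68
ee_pos: [427.7, 177.3, 130.0]
ee_rot: [180.0, -0.0, 96.8]
force: [0.1, -0.2, 0.5]
gripper_width: 0.5
gripper_force: 0.0
```

>>> {"name": "move_arm", "arguments": {"motion": [[0,[0.06,0.007,0],[0,0,0]],[0,[0.06,0.007,0],[0,0,0]],[0,[0,0,0],[0,0,0]]]}}

```text
time_s: 20.93
ee_pos: [429.6, 177.5, 129.8]
ee_rot: [-179.9, 0.0, 96.8]
force: [-2.2, -0.2, 1.0]
gripper_width: 0.4
gripper_force: 1.2
```

Contact is starting, so I'll continue in small steps.

>>> {"name": "move_arm", "arguments": {"motion": [[0,[0.06,0.007,0],[0,0,0]],[0,[0.06,0.007,0],[0,0,0]],[0,[0,0,0],[0,0,0]]]}}

```text
time_s: 21.18
ee_pos: [430.7, 177.4, 129.5]
ee_rot: [-179.6, 0.0, 96.8]
force: [-6.8, -0.5, 2.8]
gripper_width: 0.2
gripper_force: 3.6
```

>>> {"name": "move_arm", "arguments": {"motion": [[0,[0.06,0.007,0],[0,0,0]],[0,[0.06,0.007,0],[0,0,0]],[0,[0,0,0],[0,0,0]]]}}

```text
time_s: 21.43
ee_pos: [434.2, 177.7, 129.6]
ee_rot: [-179.7, 0.0, 96.8]
force: [-5.3, -0.4, 3.6]
gripper_width: 0.2
gripper_force: 2.8
```

>>> {"name": "move_arm", "arguments": {"motion": [[0,[0.06,0.007,0],[0,0,0]],[0,[0.06,0.007,0],[0,0,0]],[0,[0,0,0],[0,0,0]]]}}

```text
time_s: 21.68
ee_pos: [439.1, 178.5, 129.9]
ee_rot: [-180.0, 0.0, 96.8]
force: [-2.0, -0.0, 0.5]
gripper_width: 0.4
gripper_force: 1.0
```

>>> {"name": "move_arm", "arguments": {"motion": [[0,[0.06,0.007,0],[0,0,0]],[0,[0.04,0.005,0],[0,0,0]],[0,[0,0,0],[0,0,0]],[0,[0,0,0],[0,0,0]]]}}

```text
time_s: 22.02
ee_pos: [442.7, 179.2, 130.1]
ee_rot: [179.9, -0.0, 96.8]
force: [1.1, 0.9, 0.5]
gripper_width: 0.3
gripper_force: 0.0
```

```bash
python3 - <<'E'
from h import *
b=grab_frame("scene");x,y=285,217
cv2.imwrite("pics/c4.png",cv2.resize(b[y-30:y+30,x-30:x+30],(540,540),interpolation=cv2.INTER_CUBIC))
E
```

```text
(no output)
```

View pics/c4.png

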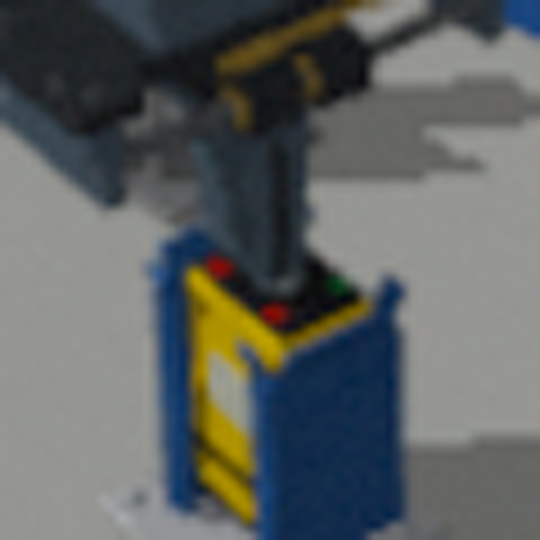

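The force has dropped to zero, so the toggle has probably snapped over, but the fingers hide it at (285,285). I'll back off and check.

>>> {"name": "move_arm", "arguments": {"motion": [[0,[-0.3,-0.037,0],[0,0,0]],[0,[-0.4,-0.049,0],[0,0,0]],[0,[-0.4,-0.049,0],[0,0,0]],[0,[-0.4,-0.049,0.3],[0,0,0]],[0,[-0.3,-0.03,0.7],[0,0,0]],[0,[-0.2,0,0.8],[0,0,0]],[0,[0,0,0.8],[0,0,0]],[0,[0,0,0.4],[0,0,0]],[0,[0,0,0],[0,0,0]],[0,[0,0,0],[0,0,0]]]}}

```text
time_s: 22.9
ee_pos: [391.2, 173.6, 205.6]
ee_rot: [179.9, -0.0, 96.8]
force: [0.8, -1.8, -0.1]
gripper_width: 0.7
gripper_force: 0.0
```

```bash
python3 - <<'E'
from h import *
b=grab_frame("scene");x,y=285,217;old=cv2.imread("pics/s3.png")
f=lambda i:cv2.resize(i[y-22:y+22,x-20:x+20],(390,429),interpolation=cv2.INTER_CUBIC)
cv2.imwrite("pics/c5.png",np.hstack([f(old),f(b)]))
for nm,lo,hi in(("g",(45,80,40),(85,255,255)),("r",(0,150,60),(8,255,255))):
    for p,a in cents(b,(x-20,y-20,x+20,y+20),lo,hi)[0]: print(nm,p,a,ray("scene",p,118.4).round(1))
a=np.radians(7)
for d in(-8.6,8.6): print("ball",d,proj("scene",[[451.2+d*np.cos(a),179.6+d*np.sin(a),138.7]]))
E
```

```text
g [285.  212.5] 2 [461.7 202.9 118.4]
g [291.86 218.29] 7 [465.7 165.3 118.4]
r [279.2 216.4] 5 [436.2 194.5 118.4]
r [285.  221.5] 6 [439.4 162.2 118.4]
ball -8.6 [[283.18658587 213.25908197]]
ball 8.6 [[287.65985412 211.20906261]]
```

View pics/c5.png

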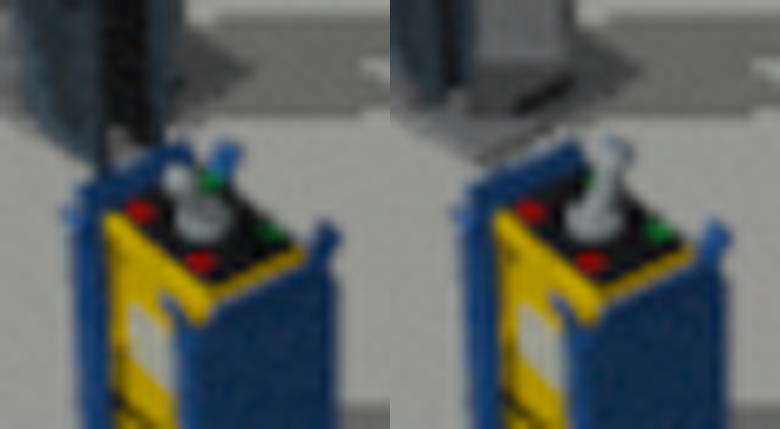

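Before (left), the ball was at (180,180) on the red side. After (right), it is at (615,155), leaning towards the green marks, and the pack hasn't moved. I'll hand the job in.

```bash
python3 -c "
from workcell import *
print(job_done())"
```

```text
the job is handed in; nothing more can be done
None
```

The pack is standing on the dock's seat and released, the toggle is over at the green marks, and the job is handed in; the call returned no verdict.

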